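# Flip the empty jar's refill marker

### The arm

A 7-joint arm with a two-finger parallel gripper is mounted at the origin on the work surface. World frame = base frame: x ahead of the robot, y to its left, z up, the work surface at z = 0. Lengths are in mm, angles in rad, forces in N, time in s.
With the tool pointing down it reaches from about 400 to 875 mm from the base axis. Payload 4.4 kg.
Tool frame: the origin (TCP) lies at the very end of the fingers, on their centre line; the grasp point (between the pads) lies 19 mm behind it; z points along the fingers, y is the line along which they close (so a half turn about z gives the same grasp; the last joint's range is limited). The gripper opens to 85 mm and grips with 20 to 120 N. Pads are 22 mm wide; open, the fingers measure 114 mm over their backs; the gripper's body (76 mm by 85 mm) begins 54 mm behind the grasp point. The pads swing forward as they close: fully open they stand 13 mm farther back than shut.
Start: joints at [1.202, 0.628, 0.038, 1.517, -0.027, 0.996, -0.02], TCP at [193.855, -620.434, 200.013] pointing down, gripper open.
Joint ranges: [-3.06, 3.06], [-0.37, 2.12], [-1.25, 1.32], [0.18, 2.47], [-1.1, 4.24], [0.23, 1.98], [-2.94, 2.94]. Speed limits (rad/s): [2.57, 2.57, 3.14, 3.14, 3.14, 3.14, 3.14].

### API

Orientations are given as [roll, pitch, yaw] about the fixed x, y, z axes, in that order (R = Rz(yaw) Ry(pitch) Rx(roll)).
In Python, from cell import ctrl gives the robot as it stands.
- The arm moves only by the tool step_arm, never from a script. Its argument "series" is a list that holds one entry, the list of rows, each a list of 7 numbers: the turn, a rotation vector about the tool's x, y, z as a fraction of full scale, then the shift along the tool's x, y, z as a fraction of full scale, then the closure, from 0 (fully open) to 1 (shut). In form: [[[ax, ay, az, tx, ty, tz, gripper], ...]]. A call has 1 to 12 rows; each row shifts and turns the commanded pose from where the row before left it, along the tool's axes as they then stand; what a row does not reach is not made up. Full scale, the value 1, is 150 mm for a shift and 45 degrees for a turn. A row lasts 1/10 s, in which the tool goes at most 50 mm and 8.59 degrees, less where a joint would pass 70% of its speed; a pose out of reach is approached as far as the arm can. A call with a number of a shift or a turn outside -1 to 1 is refused whole. A call with a gripper value outside its range is refused whole. The fingers move at their own pace and stop on an object; the grip force is fixed at half the most. Time passes only in rows, so rows that do not move let the fingers close. It gives the time, the measured TCP pose, the force, the opening and the grip force at its end, in the units of the state.
- ctrl.read_state(): the state, without advancing time (a new reading comes with each control period).
- ctrl.get_image(name): name is "scene" or "top"; returns a dict with "img" (384x512x3 uint8, red, green, blue), "fx", "fy", "cx", "cy" (pixels), "dist" ([k1, k2, p1, p2, k3] as OpenCV has them; the pictures are not rectified), "R" (3x3) and "t" (3): a world point X has camera coordinates R X + t. Camera axes: x right, y down, z forward; pixel columns grow to the right and rows downward; lengths in mm; the calibration is good to about 2 mm. A picture is of the moment at which its call begins. There is no depth.
- ctrl.finish_job(): hands the job in; it is judged then, once.
Trained networks look in a picture, given as the dict that the camera call returned (one of the last four; its "shot" number tells which), for a name from the list of things; names that differ only in an ending like _2 or _b are one class to them, and where a whole thing is asked for, a point or a joint stands for the part that bears it (a point fixed in the world has none). Each returns a list of dicts, best first, with "score" (0 to 1); they miss things now and then, are a little off and sometimes report something else, mostly with a low value. They report only what shows in the picture. A call takes as long as a camera call. They do not tell look-alikes from the thing itself.
- ctrl.recognise(picture, thing): "centre" ([column, row] in pixels, amid what is visible of it).
The state is a dict: "clock": time; "qpos": joint angles; "qd": joint speeds; "tau": joint torques, N m; "eef_pos": TCP position; "tool_rot": TCP orientation; "force": force on the tool from outside, world axes, zero at the start; "torque": the same for the moment, N m; "width": finger opening in mm; "gripper_force": force on a finger pad.
Only numpy, scipy, OpenCV 4.12 (cv2) and the standard library are available. Lean on these libraries where they do the work, as an engineer would, in place of code of your own. Each camera call takes 0.05 s, during which the arm holds its last target. There are 200 camera calls.

### The job

The amber jar is empty, so mark it for refilling: with the fingertips, push the hinged wooden marker that stands in front of the amber jar up and all the way over its hinge, until it lies flat on the jar's side with its disc face up. Do not pinch the marker or force it against its stop, and leave the carafe's marker and everything else on the table as they are.

Things in the scene. Friction and masses are not known exactly. Their poses are not given: they have to be found in the camera images.
- jar_marker (a joint): Angle of the marker in front of the amber jar, rad. 0 = level on the robot's side of its hinge, plain face up; pi/2 = upright; 3.14 = level on the amber jar's side, disc face up. Stops at 0 and 3.14. The stiff hinge stays at any angle (about 1 N at the free edge moves it). Starts at 0 to 0.3.
- jar_stand: Fixed bamboo stand of the amber jar: base plate 110 mm wide, 12 mm thick, from x = -45 to +190 mm. Origin on the table below the middle of the hinge; its x axis points from the hinge to the amber jar (away from the robot, within 0.35 rad of world x), y along the hinge, z up. The amber jar stands on it at x = 140 mm.
- jar_marker_hinge (a point): Middle of the amber jar's marker hinge axis, 75 mm above the table, 63 mm above the base plate. Two posts at y = +-45 mm of the stand (12 mm thick in y, tops 82 mm above the table), each with a side arm 60 mm long in x at 61 to 71 mm height, carry the hinge between them.
- jar_marker_edge (a point): Middle of the free edge of the amber jar's marker, 70 mm from the hinge axis. The marker is a rigid wooden paddle, 70 mm wide along the hinge, 70 mm from hinge axis to free edge, 7 mm thick (3 mm for the last 4 mm at the free edge), about 45 g. One face is plain wood, the other (underneath at the start) has a flush dark steel disc, 38 mm across, in its middle. A fingertip can reach under the free edge from the robot's side.
- carafe_marker (a joint): Angle of the marker in front of the carafe, rad. 0 = level on the robot's side of its hinge, plain face up; pi/2 = upright; 3.14 = level on the carafe's side, disc face up. Stops at 0 and 3.14. The stiff hinge stays at any angle (about 1 N at the free edge moves it). Starts at 0 to 0.3.
- carafe_stand: Fixed bamboo stand of the carafe: base plate 110 mm wide, 12 mm thick, from x = -45 to +190 mm. Origin on the table below the middle of the hinge; its x axis points from the hinge to the carafe (away from the robot, within 0.35 rad of world x), y along the hinge, z up. The carafe stands on it at x = 140 mm.
- carafe_marker_hinge (a point): Middle of the carafe's marker hinge axis, 75 mm above the table, 63 mm above the base plate. Two posts at y = +-45 mm of the stand (12 mm thick in y, tops 82 mm above the table), each with a side arm 60 mm long in x at 61 to 71 mm height, carry the hinge between them.
- carafe_marker_edge (a point): Middle of the free edge of the carafe's marker, 70 mm from the hinge axis. The marker is a rigid wooden paddle, 70 mm wide along the hinge, 70 mm from hinge axis to free edge, 7 mm thick (3 mm for the last 4 mm at the free edge), about 45 g. One face is plain wood, the other (underneath at the start) has a flush dark steel disc, 38 mm across, in its middle. A fingertip can reach under the free edge from the robot's side.
- jar: Empty amber glass jar without a lid, 86 mm across, 110 mm high, loose on its stand behind its marker. Origin at the centre of its underside.
- carafe: Narrow-necked clear glass carafe, 76 mm across below, 200 mm high, loose on a cork trivet (8 mm) on the other stand. Origin at the centre of its underside.
- cup: White ceramic cup, 72 mm across, 70 mm high, loose between the stands. Origin at the centre of its underside.
- scoop: Steel scoop, about 145 mm long in its x, 44 mm wide, 24 mm high, loose on the table between the stands, nearer the robot. Origin under its middle.
- kettle: Matte white kettle, 160 mm across, 167 mm high, spout along its x (165 mm out), handle opposite (130 mm out), loose at the robot's right. Origin at the centre of its underside.
- tea_box_flap (a joint): Hinged flap of the bamboo box (160 x 220 x 110 mm, fixed, at the robot's left). 0 = shut, as it stands; grows as it opens.
Things that resemble listed ones, but are neither listed nor needed, are in the scene too. What is shaped like the carafe but turquoise is not meant. Of the things that look like the jar, the smaller one is meant.

How it is judged (in metres and radians):
At the end, for the whole second after the job is handed in: The jar's marker lies on the jar's side, disc face up, within 10 degrees of level, at rest. The carafe marker's edge is within 15 mm of its start, the box flap shut within 0.15 rad; jar, carafe, cup, scoop, kettle within 20 mm of their starts, upright (0.1 rad; not the scoop) (value of joint jar_marker above 2.97 rad and velocity of joint jar_marker between -0.05 and 0.05 rad/s and distance of carafe_marker_edge from where it was at the start of the episode below 0.015 m and value of joint tea_box_flap below 0.15 rad and distance of each of jar, carafe, cup, scoop, kettle from where it was at the start of the episode below 0.02 m and angle between each of jar, carafe, cup, kettle's own z axis and vertical below 0.1 rad); the robot touches nothing.
It fails at once if the jar, carafe, cup, scoop or kettle is moved by more than 20 mm, lifted or carried (distance of any of jar, carafe, cup, scoop, kettle from where it was at the start of the episode above 0.02 m).
It fails at once if the carafe's marker is turned (free edge moved by more than 15 mm) (distance of carafe_marker_edge from where it was at the start of the episode above 0.015 m).
It fails at once if the flap of the bamboo box is opened (value of joint tea_box_flap above 0.15 rad).
It fails at once if the jar's marker is pinched (fingers press on both faces at once, over 2 N each) (contact force between the fingers and jar_marker_c2 above 2 N and contact force between the fingers and jar_marker_c3 above 2 N).
It fails at once if the jar's marker is forced (over 40 N on a face) (contact force between the fingers and jar_marker_c2 above 40 N or contact force between the fingers and jar_marker_c3 above 40 N).
It also fails if it takes over 45 s, if anything falls off the work surface, if the arm or the gripper's body presses on something with over 40 N, if the wrist force passes 120 N, or if a joint passes its speed limit or range.

## Working session

There is one attempt and no reset: what is moved stays moved. The work goes in short steps, Python scripts to look and compute and a tool call to move; the robot and the scene stay as the last step left them, time stands still between calls to the robot, and variables do not carry over. Pictures are saved under pics/ and viewed, at most 12 in all, crops included, and the job is handed in when it is done.

Besides the shell and the picture viewer there is one more tool, called after "Request:" as a command line: name --argument value ..., lists and objects as JSON in quotes. step_arm: Moves the arm, as the interface text tells. Shift numbers are shares of 150 mm and turn numbers shares of 45 degrees, none past 1 either way. Its arguments: {"type":"object","properties":{"series":{"type":"array","items":{"type":"array","items":{"type":"array","items":{"type":"number","minimum":-1,"maximum":1}}}}},"required":["series"]}

```bash
mkdir -p pics
python3 - <<'E'
from cell import ctrl
import cv2,pickle
for n in ("scene","top"):
    p=ctrl.get_image(n); pickle.dump(p,open(n+".pkl","wb"))
    cv2.imwrite(f"pics/{n}1.png",cv2.resize(p["img"][:,:,::-1],(800,600),interpolation=cv2.INTER_CUBIC))
    print(n,p["fx"],p["dist"],(-p["R"].T@p["t"]).round(),p["R"].round(2).tolist())
    for th in ("jar","jar_stand","jar_marker","jar_marker_hinge","jar_marker_edge","carafe","carafe_stand","cup","scoop","kettle"):
        print(th,[([round(float(c)) for c in d["centre"]],round(d["score"],2)) for d in ctrl.recognise(p,th)])
print(ctrl.read_state())
E
```

```text
scene 462.7756652142071 [-0.00281256  0.          0.          0.          0.        ] [1886.  316. 1146.] [[-0.21, 0.98, -0.02], [0.61, 0.12, -0.78], [-0.76, -0.18, -0.62]]
jar [([337, 233], 0.73), ([288, 224], 0.69)]
jar_stand [([301, 206], 0.67), ([207, 212], 0.37)]
jar_marker [([287, 224], 0.72), ([296, 187], 0.66)]
jar_marker_hinge [([301, 207], 0.66)]
jar_marker_edge [([297, 187], 0.83)]
carafe [([186, 208], 0.74), ([234, 217], 0.72), ([192, 184], 0.3)]
carafe_stand [([199, 215], 0.94), ([397, 184], 0.44)]
cup [([250, 198], 0.68), ([297, 189], 0.18)]
scoop [([262, 182], 0.64)]
kettle [([114, 176], 0.91)]
top 423.70608255191684 [-0.12143206  0.          0.          0.          0.        ] [ 461.  -16. 1337.] [[-0.01, -1.0, 0.0], [-0.99, 0.01, -0.11], [0.11, -0.0, -0.99]]
jar [([192, 156], 0.77), ([137, 145], 0.67), ([197, 191], 0.53)]
jar_stand [([192, 192], 0.81)]
jar_marker [([187, 210], 0.61)]
jar_marker_hinge [([195, 189], 0.8), ([308, 148], 0.48)]
jar_marker_edge [([186, 209], 0.6)]
carafe [([308, 146], 0.76), ([250, 150], 0.57)]
carafe_stand [([315, 182], 0.7)]
cup [([250, 198], 0.6)]
scoop [([243, 236], 0.55)]
kettle [([424, 192], 0.73), ([313, 182], 0.52)]
{'clock': 1.1, 'qpos': array([ 1.20219686,  0.62839486,  0.03848072,  1.51739468, -0.02698457,
        0.99627238, -0.0199895 ]), 'qd': array([ 1.14251255e-03,  1.37492908e-03, -2.59180261e-03,  2.46982005e-04,
       -1.02984600e-05, -4.27595958e-04, -2.88601744e-04]), 'tau': array([-1.08612767e-03, -5.63279915e+01,  1.22528952e+00, -1.93783110e+01,
        1.09312477e-02,  1.61327287e-03, -9.08865303e-06]), 'eef_pos': array([ 193.8679686 , -620.44487116,  200.01811036]), 'tool_rot': array([ 3.14154489e+00, -3.59678243e-05,  3.02809063e-01]), 'force': array([ 0.16631013,  0.37613063, -0.37242538]), 'torque': array([-0.01000584,  0.06160071,  0.04702281]), 'gripper_force': 0.0, 'width': 85.80398573396126}
```

View pics/scene1.png

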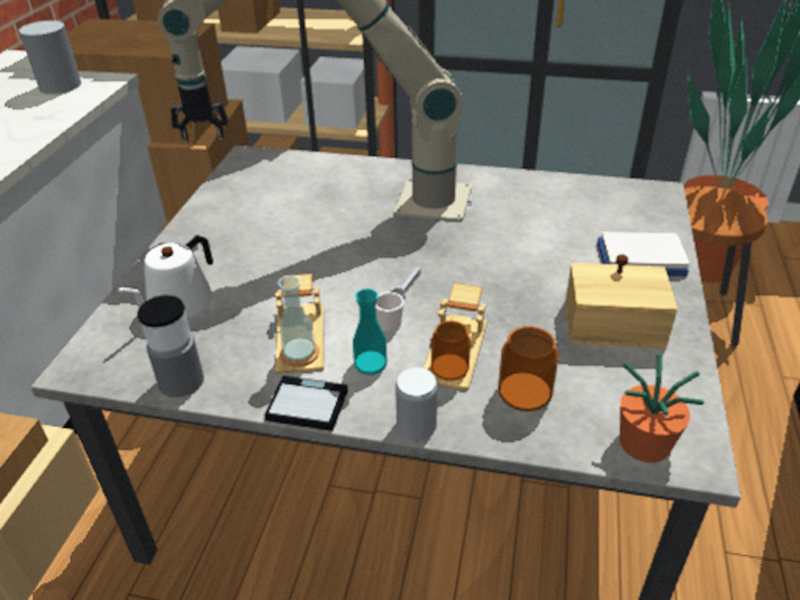

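View pics/top1.png

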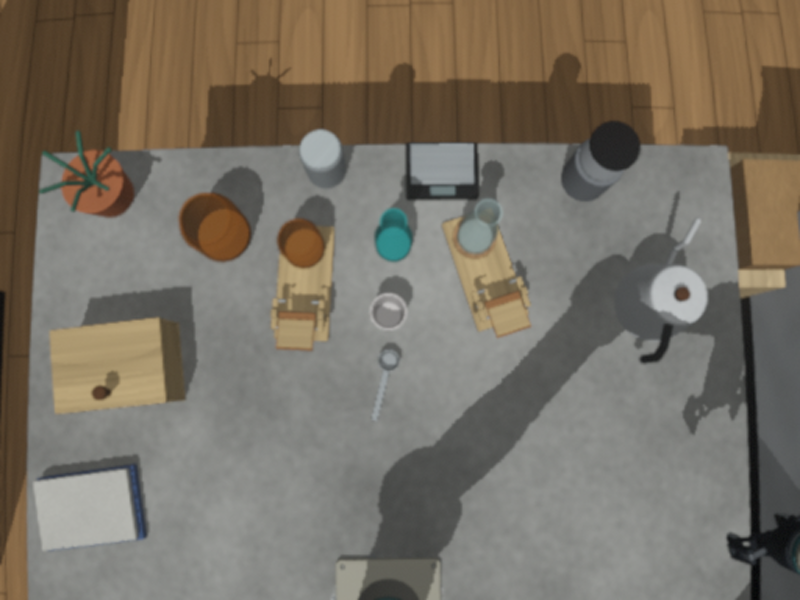

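The scene view shows the small amber jar on its stand at about (450,350) of 800x600. In the top view the jar is at (301,243), with its marker at (296,330) nearer the robot. The larger jar is a decoy. I'll zoom in next.

```bash
cat > h.py <<'E'
import numpy as np,cv2,pickle
def ray(p,uv):
    K=np.array([[p["fx"],0,p["cx"]],[0,p["fy"],p["cy"]],[0,0,1]])
    u=cv2.undistortPoints(np.array([[uv]],float),K,np.array(p["dist"]))[0,0]
    R=np.array(p["R"]); return -R.T@p["t"], R.T@np.array([*u,1])
def atz(p,uv,z):
    c,d=ray(p,uv); return c+d*(z-c[2])/d[2]
def proj(p,X):
    K=np.array([[p["fx"],0,p["cx"]],[0,p["fy"],p["cy"]],[0,0,1]])
    return cv2.projectPoints(np.array(X,float).reshape(-1,1,3),cv2.Rodrigues(np.array(p["R"]))[0],np.array(p["t"],float),K,np.array(p["dist"]))[0][:,0]
E
python3 - <<'E'
from h import *
t=pickle.load(open("top.pkl","rb"));s=pickle.load(open("scene.pkl","rb"))
a=cv2.resize(t["img"][130:230,165:225],None,fx=6,fy=6,interpolation=cv2.INTER_CUBIC)
b=cv2.resize(s["img"][170:250,265:320],None,fx=7.5,fy=7.5,interpolation=cv2.INTER_CUBIC)[:600]
o=np.hstack([a,b]);print(a.shape,b.shape)
cv2.imwrite("pics/z1.png",o[:,:,::-1])
E
```

```text
(600, 360, 3) (600, 412, 3)
```

View pics/z1.png

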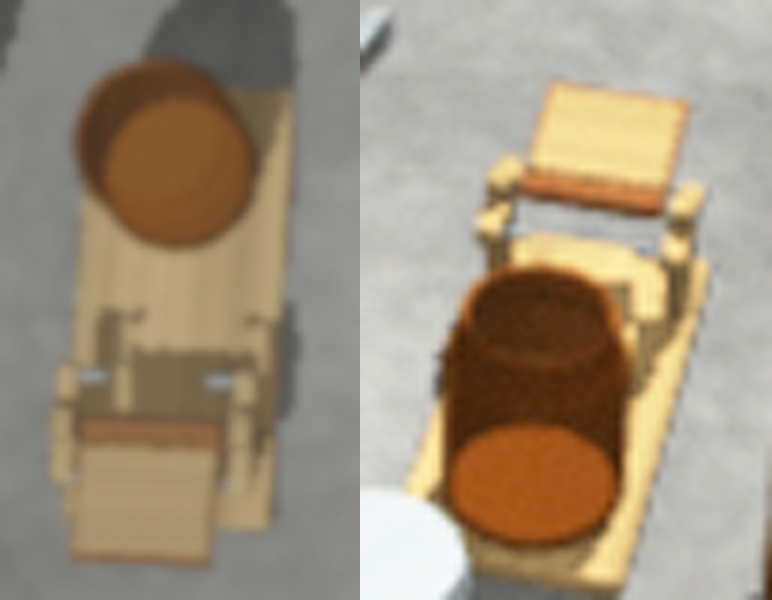

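```bash
cat > fit.py <<'E'
from h import *
from scipy.optimize import least_squares
t=pickle.load(open("top.pkl","rb"));s=pickle.load(open("scene.pkl","rb"))
T=lambda x,y:(165+x/6-.42,130+y/6-.42); S=lambda x,y:(265+(x-360)/7.5-.43,170+y/7.5-.43)
def L(q,m):
    k,a,b,c=m
    if k=='p': l=np.array([a,b,c])
    else: l=np.array([-a*np.cos(q[3])-c*np.sin(q[3])*-1*-1*-1,b,75+a*np.sin(q[3])+c*np.cos(q[3])])
    cy,sy=np.cos(q[2]),np.sin(q[2])
    return np.array([q[0]+cy*l[0]-sy*l[1],q[1]+sy*l[0]+cy*l[1],l[2]])
obs=[(t,T(295,90),('p',190,-55,12)),(t,T(270,528),('p',-45,-55,12)),(t,T(70,560),('m',70,35,0)),(t,T(210,566),('m',70,-35,0)),
(s,S(625,587),('p',190,55,12)),(s,S(708,262),('p',-45,55,12)),(s,S(552,83),('m',70,-35,1)),(s,S(688,100),('m',70,35,1))]
f=lambda q:np.concatenate([proj(p,L(q,m))[0]-uv for p,uv,m in obs])
r=least_squares(f,[550,190,0,.1],loss='soft_l1')
print(r.x.round(3),np.reshape(f(r.x),(-1,2)).round(1).tolist())
for l in (('p',0,0,75),('m',70,0,0),('p',140,0,12),('m',70,35,0),('m',70,-35,0)):print(l,L(r.x,l).round(1))
E
python3 fit.py
```

```text
[ 5.85806e+02  1.67106e+02 -5.40000e-02  2.13000e-01] [[-0.2, -0.2], [-0.1, 0.2], [-0.1, -0.1], [0.2, -0.0], [-0.3, -0.1], [0.5, -0.4], [-0.3, -0.2], [0.1, 0.3]]
('p', 0, 0, 75) [585.8 167.1  75. ]
('m', 70, 0, 0) [517.5 170.8  89.8]
('p', 140, 0, 12) [725.6 159.6  12. ]
('m', 70, 35, 0) [519.4 205.7  89.8]
('m', 70, -35, 0) [515.6 135.8  89.8]
```

```bash
cat > plan.py <<'E'
import numpy as np
from scipy.spatial.transform import Rotation as Ro
from cell import ctrl
H=np.array([585.8,167.1,75.]);YAW=-.054
def W(x,z,y=0): c,s=np.cos(YAW),np.sin(YAW); return np.array([H[0]+c*x-s*y,H[1]+s*x+c*y,z])
def rot(phi): return Ro.from_euler('xyz',[np.pi,0,YAW])*Ro.from_rotvec([0,np.radians(phi),0])
def state():
    s=ctrl.read_state(); return np.array(s["eef_pos"]),Ro.from_euler('xyz',s["tool_rot"]),s
def rows(wps,p=None,R=None):
    """wps: list of (pos,Rot); a shift is taken in the axes before the turn; max 45mm, 8deg a row"""
    if p is None: p,R,_=state()
    out=[]
    for q,Q in wps:
        rv=(R.inv()*Q).as_rotvec(); d=q-p
        n=max(1,int(np.ceil(max(np.linalg.norm(d)/48,np.degrees(np.linalg.norm(rv))/8.2))))
        for k in range(n):
            out.append([*(rv/n/(np.pi/4)).round(3),*(R.inv().apply(d/n)/150).round(3),1]); R=R*Ro.from_rotvec(rv/n)
        p=q
    for r in out: print([float(v) for v in r])
E
python3 - <<'E'
from plan import *
p,R,s=state()
rows([(p,rot(0)),(np.array([440,-200,260.]),rot(0)),(W(-150,230),rot(0)),(W(-150,230),rot(45))])
E
```

```text
[0.0, -0.0, 0.151, 0.0, 0.0, 0.0, 1.0]
[0.0, -0.0, 0.151, 0.0, 0.0, 0.0, 1.0]
[0.0, -0.0, 0.151, 0.0, 0.0, 0.0, 1.0]
[0.0, -0.0, 0.0, 0.135, -0.262, -0.036, 1.0]
[0.0, -0.0, 0.0, 0.135, -0.262, -0.036, 1.0]
[0.0, -0.0, 0.0, 0.135, -0.262, -0.036, 1.0]
[0.0, -0.0, 0.0, 0.135, -0.262, -0.036, 1.0]
[0.0, -0.0, 0.0, 0.135, -0.262, -0.036, 1.0]
[0.0, -0.0, 0.0, 0.135, -0.262, -0.036, 1.0]
[0.0, -0.0, 0.0, 0.135, -0.262, -0.036, 1.0]
[0.0, -0.0, 0.0, 0.135, -0.262, -0.036, 1.0]
[0.0, -0.0, 0.0, 0.135, -0.262, -0.036, 1.0]
[0.0, -0.0, 0.0, 0.135, -0.262, -0.036, 1.0]
[0.0, -0.0, 0.0, 0.135, -0.262, -0.036, 1.0]
[0.0, 0.0, -0.0, -0.02, -0.312, 0.025, 1.0]
[0.0, 0.0, -0.0, -0.02, -0.312, 0.025, 1.0]
[0.0, 0.0, -0.0, -0.02, -0.312, 0.025, 1.0]
[0.0, 0.0, -0.0, -0.02, -0.312, 0.025, 1.0]
[0.0, 0.0, -0.0, -0.02, -0.312, 0.025, 1.0]
[0.0, 0.0, -0.0, -0.02, -0.312, 0.025, 1.0]
[0.0, 0.0, -0.0, -0.02, -0.312, 0.025, 1.0]
[0.0, 0.0, -0.0, -0.02, -0.312, 0.025, 1.0]
[-0.0, 0.167, 0.0, 0.0, 0.0, 0.0, 1.0]
[-0.0, 0.167, 0.0, 0.0, 0.0, 0.0, 1.0]
[-0.0, 0.167, 0.0, 0.0, 0.0, 0.0, 1.0]
[-0.0, 0.167, 0.0, 0.0, 0.0, 0.0, 1.0]
[-0.0, 0.167, 0.0, 0.0, 0.0, 0.0, 1.0]
[-0.0, 0.167, 0.0, 0.0, 0.0, 0.0, 1.0]
```

Request:
step_arm --series '[[[0,0,0.151,0,0,0,1],[0,0,0.151,0,0,0,1],[0,0,0.151,0,0,0,1],[0,0,0,0.135,-0.262,-0.036,1],[0,0,0,0.135,-0.262,-0.036,1],[0,0,0,0.135,-0.262,-0.036,1],[0,0,0,0.135,-0.262,-0.036,1],[0,0,0,0.135,-0.262,-0.036,1],[0,0,0,0.135,-0.262,-0.036,1],[0,0,0,0.135,-0.262,-0.036,1],[0,0,0,0.135,-0.262,-0.036,1],[0,0,0,0.135,-0.262,-0.036,1]]]'

```text
clock: 2.3
eef_pos: [395.4, -275.3, 249.2]
tool_rot: [3.141, -0.001, -0.053]
force: [0.8, 0.1, -0.4]
width: 0.1
gripper_force: 0.0
```

Request:
step_arm --series '[[[0,0,0,0.135,-0.262,-0.036,1],[0,0,0,0.135,-0.262,-0.036,1],[0,0,0,-0.02,-0.312,0.025,1],[0,0,0,-0.02,-0.312,0.025,1],[0,0,0,-0.02,-0.312,0.025,1],[0,0,0,-0.02,-0.312,0.025,1],[0,0,0,-0.02,-0.312,0.025,1],[0,0,0,-0.02,-0.312,0.025,1],[0,0,0,-0.02,-0.312,0.025,1],[0,0,0,-0.02,-0.312,0.025,1],[0,0,0,0,0,0,1]]]'

```text
clock: 3.4
eef_pos: [434.2, 182.4, 229.3]
tool_rot: [-3.137, -0.0, -0.042]
force: [-0.0, -0.5, -0.3]
width: -0.1
gripper_force: 0.0
```

Request:
step_arm --series '[[[0,0.167,0,0,0,0,1],[0,0.167,0,0,0,0,1],[0,0.167,0,0,0,0,1],[0,0.167,0,0,0,0,1],[0,0.167,0,0,0,0,1],[0,0.167,0,0,0,0,1],[0,0,0,0,0,0,1]]]'

```text
clock: 4.1
eef_pos: [440.3, 169.9, 229.7]
tool_rot: [3.097, -0.482, -0.043]
force: [0.2, 0.3, -0.7]
width: 0.1
gripper_force: 0.0
```

Request:
step_arm --series '[[[0,0,0,0,0,0,1],[0,0,0,0,0,0,1],[0,0,0,0,0,0,1]]]'

```text
clock: 4.4
eef_pos: [442.5, 166.6, 229.7]
tool_rot: [3.1, -0.481, -0.054]
force: [-0.1, -0.4, 0.3]
width: -0.1
gripper_force: 0.0
```

```bash
python3 -c "
from plan import *
p,R,s=state();print(p,s['tool_rot'],s['qpos'].round(3),s['clock'])"
```

```text
[442.5435335  166.58100677 229.70696117] [ 3.10013632 -0.48087816 -0.05447254] [-1.237  0.246  0.656  2.354  0.659  0.295 -2.863] 4.4
```

Request:
step_arm --series '[[[0,0,-0.182,0,0,0,1],[0,0,-0.182,0,0,0,1],[0,0,-0.182,0,0,0,1],[0,0,-0.182,0,0,0,1],[0,0,-0.182,0,0,0,1],[0,0,-0.182,0,0,0,1],[0,0,-0.182,0,0,0,1],[0,0,-0.182,0,0,0,1],[0,0,-0.182,0,0,0,1],[0,0,-0.182,0,0,0,1],[0,0,-0.182,0,0,0,1],[0,0,-0.182,0,0,0,1]]]'

```text
clock: 5.6
eef_pos: [442.6, 166.3, 229.8]
tool_rot: [2.669, 0.106, 1.63]
force: [0.0, 0.3, -0.3]
width: 0.3
gripper_force: 0.0
```

Request:
step_arm --series '[[[0,0,-0.182,0,0,0,1],[0,0,-0.182,0,0,0,1],[0,0,-0.182,0,0,0,1],[0,0,-0.182,0,0,0,1],[0,0,-0.182,0,0,0,1],[0,0,-0.182,0,0,0,1],[0,0,-0.182,0,0,0,1],[0,0,-0.182,0,0,0,1],[0,0,-0.182,0,0,0,1],[0,0,-0.182,0,0,0,1],[0,0,0,0,0,0,1]]]'

```text
clock: 6.7
eef_pos: [442.5, 166.3, 229.9]
tool_rot: [-3.098, 0.481, 3.091]
force: [0.1, -0.1, 0.4]
width: 0.2
gripper_force: 0.0
```

```bash
sed -i "s/^def rot.*/def rot(phi): return Ro.from_euler('xyz',[np.pi,0,YAW+np.pi])*Ro.from_rotvec([0,-np.radians(phi),0])/" plan.py; python3 -c "
from plan import *
p,R,s=state();print(p,R.apply([0,0,1]),s['tool_rot'],s['qpos'].round(3),s['clock'])
rows([(W(-150,150),rot(28)),(W(-150,110),rot(35))])"
```

```text
[442.52888463 166.34000651 229.87621325] [ 0.4597006  -0.06692519 -0.88554863] [-3.09810805  0.48131582  3.09073815] [-0.69   0.204 -0.021  2.342  0.968  0.444 -0.059] 6.7
[-0.027, -0.005, 0.002, 0.144, 0.038, 0.224, 1.0]
[-0.027, -0.005, 0.002, 0.145, 0.033, 0.224, 1.0]
[0.0, -0.156, 0.0, 0.125, -0.0, 0.235, 1.0]
```

Request:
step_arm --series '[[[-0.027,-0.005,0.002,0.144,0.038,0.224,1],[-0.027,-0.005,0.002,0.145,0.033,0.224,1],[0,-0.156,0,0.125,0,0.235,1],[0,-0.15,0,0,0,0,1],[0,0,0,0,0,0,1],[0,0,0,0,0,0,1]]]'

```text
clock: 7.3
eef_pos: [434.8, 143.0, 153.7]
tool_rot: [-2.945, 0.489, -3.114]
force: [0.3, -0.7, 0.6]
width: 0.1
gripper_force: 0.0
```

```bash
python3 -c "
from plan import *
p,R,s=state();print(p,R.apply([0,0,1]),s['tool_rot'],s['qpos'].round(3),s['clock'])
"
```

```text
[434.83231151 142.98607635 153.66807167] [ 0.46605174 -0.18269887 -0.86568869] [-2.94493464  0.4892135  -3.11420492] [-0.505  0.423 -0.363  2.433  1.448  0.636 -0.622] 7.3
```

```bash
python3 -c "
from plan import *
rows([(W(-105,160),rot(28)),(W(-105,110),rot(28))])
"
```

```text
[-0.101, 0.005, 0.046, -0.148, 0.104, 0.035, 1.0]
[-0.101, 0.005, 0.046, -0.144, 0.106, 0.043, 1.0]
[0.0, -0.0, -0.0, 0.078, -0.0, 0.147, 1.0]
[0.0, -0.0, -0.0, 0.078, -0.0, 0.147, 1.0]
```

Request:
step_arm --series '[[[-0.101,0.005,0.046,-0.148,0.104,0.035,1],[-0.101,0.005,0.046,-0.144,0.106,0.043,1],[0,0,0,0,0,0,1],[0,0,0,0,0,0,1],[0,0,0,0,0,0,1]]]'

```text
clock: 7.8
eef_pos: [479.9, 173.9, 160.6]
tool_rot: [-3.14, 0.49, 3.093]
force: [-0.5, -1.2, 0.1]
width: -0.0
gripper_force: 0.0
```

```bash
python3 -c "
from plan import *
p,R,s=state();print(p,R.apply([0,0,1]),s['tool_rot'],s['qpos'].round(3),s['clock'])
print('A');rows([(W(-105,160),rot(28)),(W(-105,110),rot(28))])
"
```

```text
[479.85429254 173.90676453 160.62123776] [ 0.46983917 -0.02506688 -0.88239606] [-3.13956452  0.48986184  3.09260167] [-0.365  0.405 -0.349  2.374  1.594  0.448 -0.646] 7.8
A
[0.0, 0.001, 0.006, -0.005, -0.007, 0.007, 1.0]
[-0.0, -0.0, 0.0, 0.078, -0.0, 0.147, 1.0]
[-0.0, -0.0, 0.0, 0.078, -0.0, 0.147, 1.0]
```

```bash
cat >> plan.py <<'E'
def tcp(deg,phi,s=20,w=11):
    a,f=np.radians(deg),np.radians(phi)
    u=np.array([-np.cos(a),np.sin(a)]); n=np.array([-np.sin(a),-np.cos(a)])  # n: pushed face, outward
    z=np.array([np.sin(f),-np.cos(f)]); nf=np.array([np.cos(f),np.sin(f)])
    q=70*u+1.5*n+s*z-w*nf if deg<90-phi else (70-s)*u+3.5*n-w*nf
    return W(q[0],75+q[1])
E
python3 - <<'E'
from plan import *
print(tcp(12,28),W(-74,62.7))
rows([(W(-105,63),rot(28)),(W(-76,63),rot(28))])
E
```

```text
[516.79553904 170.82986703  65.26345791] [511.90786578 171.09405823  62.7       ]
[0.0, 0.0, 0.002, 0.1, -0.002, 0.193, 1.0]
[0.0, 0.0, 0.002, 0.1, -0.002, 0.193, 1.0]
[0.0, 0.0, 0.002, 0.1, -0.002, 0.193, 1.0]
[0.0, 0.0, 0.0, -0.171, -0.0, 0.091, 1.0]
```

Request:
step_arm --series '[[[0,0,0.002,0.1,-0.002,0.193,1],[0,0,0.002,0.1,-0.002,0.193,1],[0,0,0.002,0.1,-0.002,0.193,1],[0,0,0,0,0,0,1],[0,0,0,0,0,0,1]]]'

```text
clock: 8.3
eef_pos: [480.3, 173.0, 63.9]
tool_rot: [-3.14, 0.487, 3.09]
force: [1.0, 1.2, -0.1]
width: 0.1
gripper_force: 0.0
```

```bash
python3 -c "
from plan import *
p,R,s=state();print(p,R.apply([0,0,1]),s['tool_rot'],s['qpos'].round(3),s['clock'])
rows([(W(-76,63),rot(28))])
import cv2
from h import proj
pic=ctrl.get_image('scene'); print(proj(pic,[p]))
b=pic['img'][130:250,230:350];cv2.imwrite('pics/s2.png',cv2.resize(b[:,:,::-1],None,fx=5,fy=5,interpolation=cv2.INTER_CUBIC))
"
```

```text
[480.27616979 172.98747558  63.91661212] [ 0.46742684 -0.02606419 -0.88364744] [-3.13954328  0.48719541  3.09026693] [-0.321  0.676 -0.44   2.447  2.076  0.659 -1.159] 8.3
[-0.001, -0.002, 0.003, -0.172, -0.002, 0.098, 1.0]
[[300.69253416 181.57954614]]
```

View pics/s2.png

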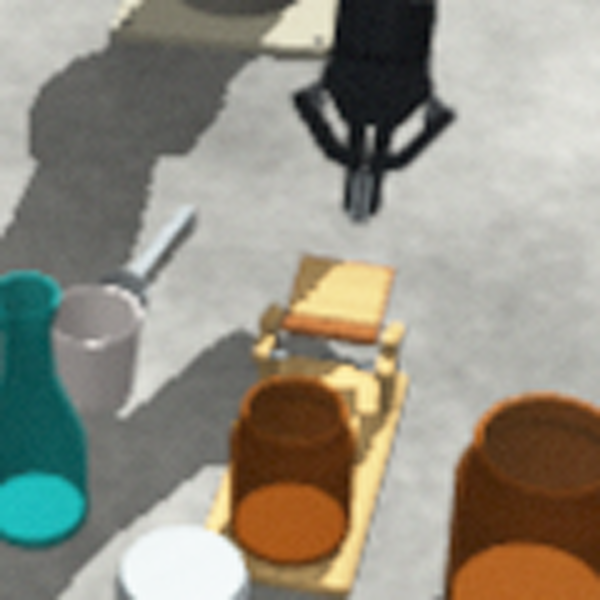

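The scene crop shows the visible fingertip at about (302,173) px. The projected TCP is at (301,182), roughly 30 mm off along the tool, so I'll check this before making contact.

```bash
python3 -c "
from plan import *
import cv2,pickle
from h import proj
p,R,s=state();z=R.apply([0,0,1]);print(p)
o=[]
for n,(r,c) in (('scene',(140,270)),('top',(170,155))):
    pic=ctrl.get_image(n); b=cv2.resize(pic['img'][r:r+60,c:c+70,::-1],None,fx=8,fy=8,interpolation=cv2.INTER_CUBIC)
    pickle.dump(pic,open(n+'2.pkl','wb'))
    for d in (0,19,40):
        u=proj(pic,[p-d*z])[0];print(n,d,u);cv2.circle(b,tuple(int(v) for v in (u+.5-[c,r])*8),3,(0,0,255) if d==0 else (0,255,0),-1)
    o.append(b[:,:400])
s0=pickle.load(open('scene.pkl','rb'));print(proj(s0,[[194,-620,200]])*800/512)
cv2.imwrite('pics/c3.png',np.hstack(o))
"
```

```text
[481.26991406 173.33127494  65.3925289 ]
scene 0 [300.76354525 181.43914398]
scene 19 [301.38864613 176.56564372]
scene 40 [302.08255055 171.15546288]
top 0 [188.27128507 235.78640707]
top 19 [187.265894  238.7281648]
top 40 [186.12274645 242.07536701]
[[206.51487897 153.35369311]]
```

View pics/c3.png

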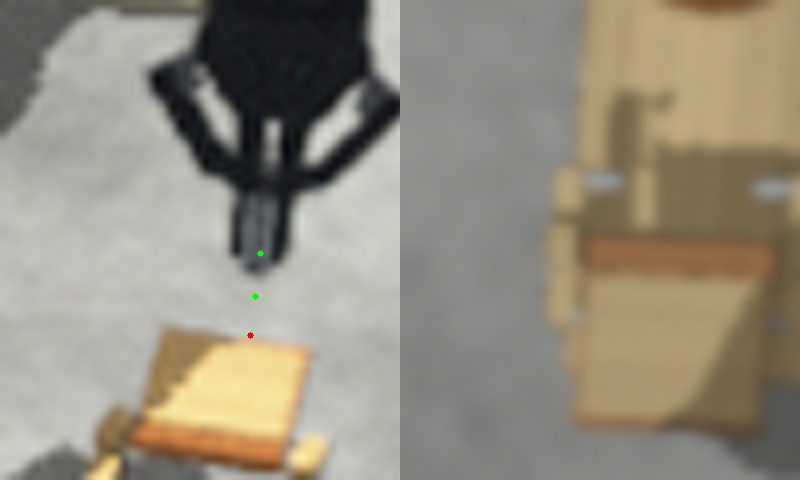

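```bash
python3 -c "
import cv2,pickle,numpy as np
from h import proj
pic=pickle.load(open('top2.pkl','rb'));r,c=195,150
b=cv2.resize(pic['img'][r:r+75,c:c+80,::-1],None,fx=8,fy=8,interpolation=cv2.INTER_CUBIC)
for u in ((188.27,235.79),(186.5,240.7)):cv2.circle(b,tuple(int(v) for v in (np.array(u)+.5-[c,r])*8),3,(0,0,255),-1)
cv2.imwrite('pics/t4.png',b)
"
```

```text
(no output)
```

View pics/t4.png

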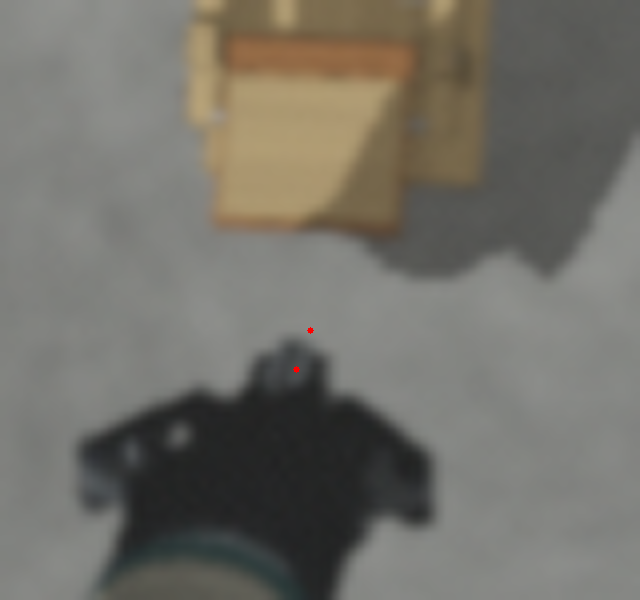

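Both views agree: the visible tip is about 31 mm behind the stated TCP along the tool axis. I'll plan with that effective tip. It is also safe if the stated TCP turns out to be right.

```bash
cat >> plan.py <<'E'
def T(q,phi,d=31): return (q+d*rot(phi).apply([0,0,1]),rot(phi))
E
python3 - <<'E'
from plan import *
rows([T(W(-92,63),28),T(W(-76,63),28)])
E
```

```text
[0.002, 0.006, 0.001, -0.056, -0.007, 0.266, 1.0]
[0.0, -0.0, 0.0, -0.094, 0.0, 0.05, 1.0]
```

Request:
step_arm --series '[[[0.002,0.006,0.001,-0.056,-0.007,0.266,1],[0,0,0,0,0,0,1],[0,0,0,-0.094,0,0.05,1],[0,0,0,0,0,0,1]]]'

```text
clock: 8.85
eef_pos: [525.9, 169.8, 35.5]
tool_rot: [3.141, 0.49, 3.085]
force: [-0.1, -0.7, 0.2]
width: 0.1
gripper_force: 0.0
```

```bash
python3 -c "
from plan import *
p,R,s=state();print(p,T(W(-76,63),28)[0],R.apply([0,0,1]),s['force'],s['qpos'].round(3),s['clock'])
w=[T(tcp(a,28),28) for a in (12,20,28,36,44,52)]
rows(w)"
```

```text
[525.93041865 169.82367737  35.46104391] [524.4431855  170.41649224  35.62862462] [ 0.46987104 -0.02642254 -0.88233953] [-0.11482356 -0.71016226  0.23989223] [-0.27   0.756 -0.409  2.36   2.142  0.648 -1.126] 8.85
[-0.001, 0.002, -0.003, -0.039, 0.004, 0.003, 1.0]
[0.0, -0.0, 0.0, -0.044, -0.0, -0.048, 1.0]
[0.0, 0.0, 0.0, -0.05, 0.0, -0.041, 1.0]
[0.0, 0.0, 0.0, -0.056, -0.0, -0.034, 1.0]
[0.0, 0.0, 0.0, -0.06, 0.0, -0.026, 1.0]
[0.0, 0.0, 0.0, -0.063, -0.0, -0.017, 1.0]
```

Request:
step_arm --series '[[[0,0,0,-0.039,0.004,0.003,1],[0,0,0,0,0,0,1],[0,0,0,-0.044,0,-0.048,1],[0,0,0,-0.05,0,-0.041,1],[0,0,0,-0.056,0,-0.034,1],[0,0,0,0,0,0,1]]]'

```text
clock: 9.45
eef_pos: [540.1, 169.9, 63.6]
tool_rot: [-3.142, 0.487, 3.087]
force: [0.0, -0.9, 0.2]
width: 0.1
gripper_force: 0.0
```

```bash
python3 -c "
from plan import *
import cv2
p,R,s=state();print(p,T(tcp(36,28),28)[0],R.apply([0,0,1]),s['force'],s['qpos'].round(3),s['clock'])
pic=ctrl.get_image('scene');print([(d['centre'],d['score']) for d in ctrl.recognise(pic,'jar_marker_edge')])
b=pic['img'][130:230,250:350];cv2.imwrite('pics/s5.png',cv2.resize(b[:,:,::-1],None,fx=6,fy=6,interpolation=cv2.INTER_CUBIC))
"
```

```text
[540.14909929 169.94634486  63.61047974] [542.58084887 169.4361053   64.73692774] [ 0.46685987 -0.02547826 -0.88396421] [ 0.03732838 -0.93075701  0.21049187] [-0.286  0.679 -0.351  2.316  2.044  0.538 -1.003] 9.45
[([294.4, 186.0], 0.73)]
```

View pics/s5.png

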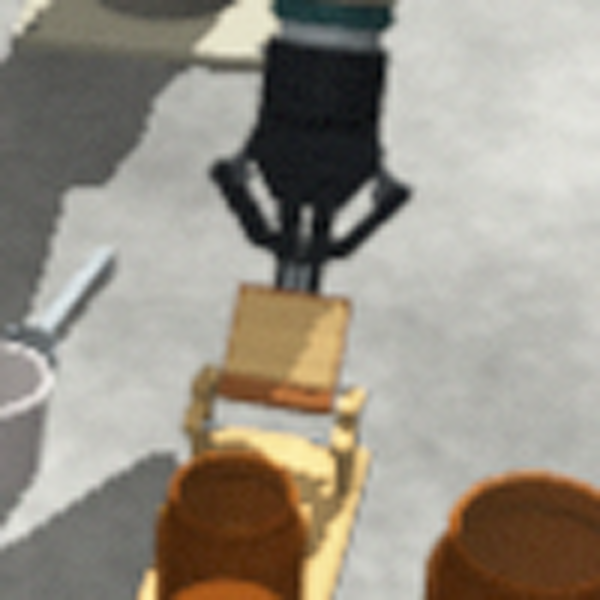

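```bash
python3 -c "
from plan import *
import pickle
from h import proj
s=pickle.load(open('scene.pkl','rb'))
for a in (12,20,30,36,45):
    a_=np.radians(a);print(a,[proj(s,[W(-70*np.cos(a_),75+70*np.sin(a_),y)])[0].round(1) for y in (-35,35)])
rows([T(tcp(a,28),28) for a in (44,52,60,68,76)])"
```

```text
12 [array([289.9, 180.7]), array([308.4, 183.4])]
20 [array([289.8, 179.1]), array([308.4, 181.8])]
30 [array([289.6, 177.5]), array([308.3, 180.3])]
36 [array([289.4, 176.8]), array([308.2, 179.6])]
45 [array([289.1, 176.2]), array([307.9, 178.9])]
[-0.001, -0.004, 0.0, -0.082, -0.002, -0.03, 1.0]
[0.0, -0.0, 0.0, -0.063, -0.0, -0.017, 1.0]
[0.0, -0.0, -0.0, -0.065, 0.0, -0.008, 1.0]
[-0.0, -0.0, -0.0, -0.038, -0.0, -0.001, 1.0]
[-0.0, -0.0, -0.0, -0.046, -0.0, 0.005, 1.0]
```

The crop shows the marker's free edge at rows 177.5 to 180. That is about 33°, as planned, so I'll continue.

Request:
step_arm --series '[[[0,0,0,-0.041,0,-0.015,1],[0,0,0,-0.041,0,-0.015,1],[0,0,0,-0.063,0,-0.017,1],[0,0,0,-0.065,0,-0.008,1],[0,0,0,-0.038,0,-0.001,1],[0,0,0,-0.046,0,0.005,1],[0,0,0,0,0,0,1]]]'

```text
clock: 10.25
eef_pos: [576.6, 167.5, 90.0]
tool_rot: [-3.141, 0.486, 3.086]
force: [0.5, -0.5, -0.1]
width: -0.0
gripper_force: 0.0
```

```bash
python3 -c "
from plan import *
p,R,s=state();print(p,T(tcp(76,28),28)[0],R.apply([0,0,1]),s['force'],s['qpos'].round(3),s['clock'])
rows([T(tcp(a,f),f) for a,f in ((84,28),(92,24),(100,20),(108,16),(116,12),(124,8),(132,4),(140,0),(148,0),(156,0))])"
```

```text
[576.60675591 167.53841807  90.01125761] [575.16459039 167.674871    90.13249711] [ 0.46660645 -0.02656556 -0.884066  ] [ 0.46217028 -0.47429185 -0.10132583] [-0.316  0.624 -0.239  2.223  1.884  0.401 -0.79 ] 10.25
[-0.002, -0.003, -0.001, -0.037, 0.0, 0.006, 1.0]
[0.0, 0.089, 0.0, -0.029, -0.0, 0.012, 1.0]
[-0.0, 0.089, 0.0, -0.028, 0.0, 0.015, 1.0]
[-0.0, 0.089, -0.0, -0.026, -0.0, 0.018, 1.0]
[0.0, 0.089, -0.0, -0.024, 0.0, 0.02, 1.0]
[-0.0, 0.089, -0.0, -0.022, -0.0, 0.023, 1.0]
[0.0, 0.089, 0.0, -0.02, -0.0, 0.026, 1.0]
[-0.0, 0.089, -0.0, -0.018, -0.0, 0.028, 1.0]
[-0.0, -0.0, -0.0, -0.03, 0.0, 0.036, 1.0]
[0.0, 0.0, -0.0, -0.025, 0.0, 0.04, 1.0]
```

Request:
step_arm --series '[[[0,0,0,-0.037,0,0.006,1],[0,0.089,0,-0.029,0,0.012,1],[0,0.089,0,-0.028,0,0.015,1],[0,0.089,0,-0.026,0,0.018,1],[0,0,0,0,0,0,1]]]'

```text
clock: 10.75
eef_pos: [587.5, 157.4, 88.5]
tool_rot: [-3.114, 0.374, 3.085]
force: [-0.1, -0.0, 0.1]
width: -0.1
gripper_force: 0.0
```

```bash
python3 -c "
from plan import *
import cv2
from h import proj
p,R,s=state();print(p,T(tcp(108,16),16)[0],R.apply([0,0,1]),s['force'],s['qpos'].round(3),s['clock'])
pic=ctrl.get_image('scene')
for a in (90,100,108,116,124):
    a_=np.radians(a);print(a,[((proj(pic,[W(-70*np.cos(a_),75+70*np.sin(a_),y)])[0]+.5-[250,130])*6).round(0) for y in (-35,35)])
b=pic['img'][130:230,250:350];cv2.imwrite('pics/s6.png',cv2.resize(b[:,:,::-1],None,fx=6,fy=6,interpolation=cv2.INTER_CUBIC))
"
```

```text
[587.51700729 157.39732509  88.51408119] [595.87831922 166.55524115  90.80326181] [ 0.36261466 -0.04796083 -0.93070423] [-0.13839477 -0.03474414  0.06565807] [-0.315  0.622 -0.169  2.096  1.239  0.314 -0.103] 10.75
90 [array([221., 301.]), array([338., 318.])]
100 [array([217., 314.]), array([334., 332.])]
108 [array([213., 327.]), array([331., 345.])]
116 [array([210., 341.]), array([328., 359.])]
124 [array([207., 357.]), array([325., 374.])]
```

View pics/s6.png

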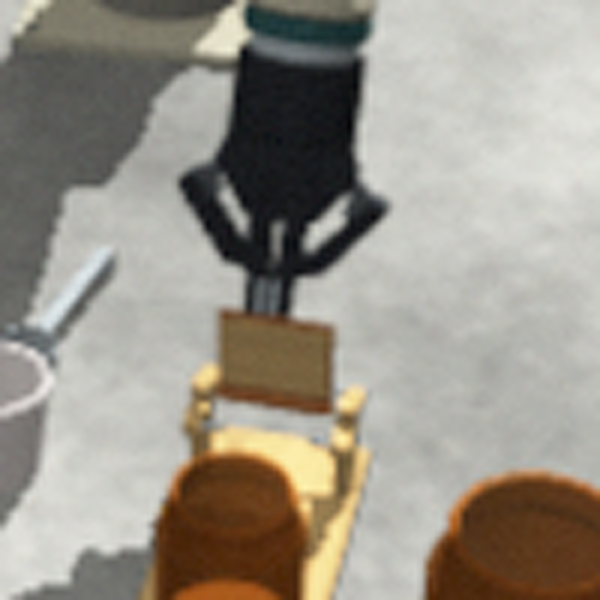

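The crop shows the marker just past upright, about 98°. The arm lags slightly because of wrist reorientation, so I'll let it settle and re-plan.

Request:
step_arm --series '[[[0,0,0,0,0,0,1],[0,0,0,0,0,0,1],[0,0,0,0,0,0,1]]]'

```text
clock: 11.1
eef_pos: [585.4, 157.3, 87.9]
tool_rot: [-3.112, 0.372, 3.089]
force: [-0.5, -0.7, -0.1]
width: 0.2
gripper_force: 0.0
```

```bash
python3 -c "
from plan import *
p,R,s=state();print(p,T(tcp(108,16),16)[0],R.apply([0,0,1]),s['force'],s['qpos'].round(3),s['clock'])
rows([T(tcp(a,f),f) for a,f in ((106,20),(112,16),(118,12),(124,8),(130,4),(136,0),(144,0),(152,0),(160,0),(167,0))])"
```

```text
[585.44329168 157.27921221  87.8547746 ] [595.87831922 166.55524115  90.80326181] [ 0.361165   -0.04859991 -0.93123461] [-0.54267248 -0.70936206 -0.06540546] [-0.316  0.622 -0.169  2.1    1.244  0.314 -0.106] 11.1
[-0.037, 0.029, 0.001, -0.073, 0.066, 0.003, 1.0]
[0.0, 0.089, -0.0, -0.014, -0.0, 0.014, 1.0]
[0.0, 0.089, -0.0, -0.014, 0.0, 0.015, 1.0]
[-0.0, 0.089, -0.0, -0.013, -0.0, 0.016, 1.0]
[0.0, 0.089, 0.0, -0.012, 0.0, 0.017, 1.0]
[-0.0, 0.089, -0.0, -0.011, -0.0, 0.018, 1.0]
[-0.0, -0.0, -0.0, -0.032, -0.0, 0.034, 1.0]
[0.0, 0.0, -0.0, -0.027, 0.0, 0.038, 1.0]
[0.0, -0.0, -0.0, -0.022, 0.0, 0.041, 1.0]
[0.0, -0.0, -0.0, -0.014, -0.0, 0.038, 1.0]
```

Request:
step_arm --series '[[[-0.018,0.014,0,-0.036,0.033,0.002,1],[-0.019,0.015,0,-0.037,0.033,0.001,1],[0,0.045,0,-0.007,0,0.007,1],[0,0.044,0,-0.007,0,0.007,1],[0,0.045,0,-0.007,0,0.007,1],[0,0.044,0,-0.007,0,0.008,1],[0,0.045,0,-0.007,0,0.008,1],[0,0.044,0,-0.006,0,0.008,1],[0,0,0,0,0,0,1],[0,0,0,0,0,0,1]]]'

```text
clock: 12.1
eef_pos: [604.3, 165.9, 86.1]
tool_rot: [-3.141, 0.14, 3.087]
force: [-0.0, -0.6, -0.1]
width: -0.2
gripper_force: 0.0
```

```bash
python3 -c "
from plan import *
p,R,s=state();print(p,T(tcp(124,8),8)[0],R.apply([0,0,1]),s['force'],s['qpos'].round(3),s['clock'])
rows([T(tcp(a,f),f) for a,f in ((124,8),(130,4),(136,0),(144,0),(152,0),(160,0),(167,0))])"
```

```text
[604.2811152  165.90884133  86.05200352] [604.25249458 166.10259563  86.17983955] [ 0.13925858 -0.0077748  -0.99022553] [-0.0141044  -0.60771543 -0.1126745 ] [ 0.01   0.739 -0.57   1.823  0.744  0.671  0.513] 12.1
[-0.0, 0.0, -0.001, 0.0, 0.001, -0.001, 1.0]
[0.0, 0.089, 0.0, -0.012, 0.0, 0.017, 1.0]
[0.0, 0.089, -0.0, -0.011, -0.0, 0.018, 1.0]
[-0.0, -0.0, -0.0, -0.032, -0.0, 0.034, 1.0]
[0.0, 0.0, -0.0, -0.027, 0.0, 0.038, 1.0]
[0.0, -0.0, -0.0, -0.022, 0.0, 0.041, 1.0]
[0.0, -0.0, -0.0, -0.014, -0.0, 0.038, 1.0]
```

Tracking is precise now, so I'll continue to about 160°.

Request:
step_arm --series '[[[0,0.045,0,-0.006,0,0.008,1],[0,0.044,0,-0.006,0,0.009,1],[0,0.045,0,-0.006,0,0.009,1],[0,0.044,0,-0.005,0,0.009,1],[0,0,0,-0.032,0,0.034,1],[0,0,0,-0.027,0,0.038,1],[0,0,0,-0.022,0,0.041,1],[0,0,0,0,0,0,1],[0,0,0,0,0,0,1]]]'

```text
clock: 13.0
eef_pos: [619.9, 165.4, 64.2]
tool_rot: [-3.141, -0.001, 3.088]
force: [-0.1, -0.3, 0.5]
width: -0.1
gripper_force: 0.0
```

```bash
python3 -c "
from plan import *
import cv2
from h import proj
p,R,s=state();print(p,T(tcp(160,0),0)[0],R.apply([0,0,1]),s['force'],s['qpos'].round(3),s['clock'])
pic=ctrl.get_image('scene')
for a in (140,150,160,170,180):
    a_=np.radians(a);print(a,[((proj(pic,[W(-70*np.cos(a_),75+70*np.sin(a_),y)])[0]+.5-[250,130])*6).round(0) for y in (-35,35)])
b=pic['img'][130:230,250:350];cv2.imwrite('pics/s7.png',cv2.resize(b[:,:,::-1],None,fx=6,fy=6,interpolation=cv2.INTER_CUBIC))
rows([T(tcp(a,0),0) for a in (160,167,173,177,180)])
"
```

```text
[619.94090002 165.39893999  64.15929358] [620.5368526  165.22238456  64.38993134] [-8.32625897e-04 -1.25382221e-04 -9.99999646e-01] [-0.06400111 -0.29086221  0.47600439] [ 0.06   0.857 -0.637  1.642  0.635  0.86   0.677] 13.0
140 [array([201., 389.]), array([319., 407.])]
150 [array([198., 410.]), array([316., 428.])]
160 [array([196., 430.]), array([313., 448.])]
170 [array([194., 448.]), array([312., 467.])]
180 [array([193., 465.]), array([310., 484.])]
[0.0, -0.001, 0.001, -0.003, -0.002, 0.0, 1.0]
[0.0, 0.0, -0.0, -0.014, -0.0, 0.038, 1.0]
[-0.0, -0.0, -0.0, -0.008, 0.0, 0.034, 1.0]
[0.0, 0.0, 0.0, -0.004, 0.0, 0.023, 1.0]
[0.0, 0.0, 0.0, -0.002, -0.0, 0.017, 1.0]
```

View pics/s7.png

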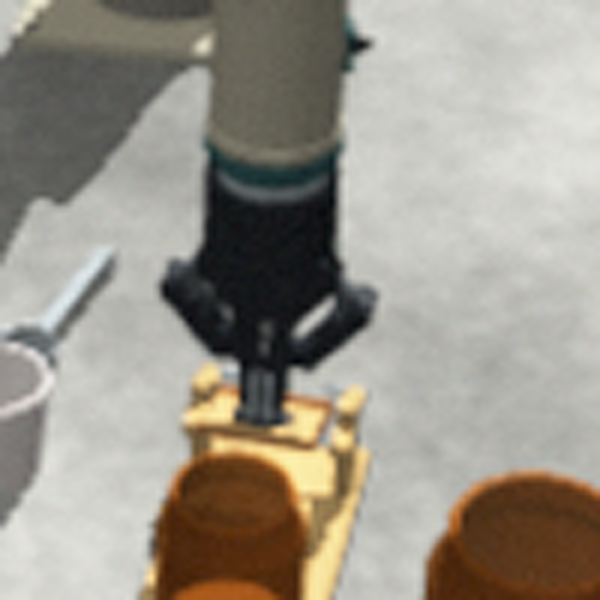

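The crop shows the marker leaning over toward the jar at about 157°, with its edge near row 430 to 445 and the fingertip on the disc face. I'll press down gently.

Request:
step_arm --series '[[[0,0,0,-0.014,0,0.02,1],[0,0,0,-0.004,0,0.02,1],[0,0,0,-0.004,0,0.016,1],[0,0,0,-0.004,0,0.016,1],[0,0,0,0,0,0,1]]]'

```text
clock: 13.55
eef_pos: [624.3, 165.0, 53.3]
tool_rot: [3.142, -0.001, 3.087]
force: [-0.0, 0.7, 0.1]
width: 0.3
gripper_force: 0.0
```

Request:
step_arm --series '[[[0,0,0,-0.002,0,0.01,1],[0,0,0,-0.002,0,0.01,1],[0,0,0,0,0,0,1]]]'

```text
clock: 13.85
eef_pos: [624.9, 165.0, 50.5]
tool_rot: [3.142, -0.001, 3.087]
force: [-0.3, 0.0, -0.3]
width: -0.0
gripper_force: 0.0
```

Request:
step_arm --series '[[[0,0,0,0,0,0.008,1],[0,0,0,0,0,0.007,1],[0,0,0,0,0,0,1]]]'

```text
clock: 14.15
eef_pos: [625.1, 165.0, 48.4]
tool_rot: [3.141, -0.0, 3.087]
force: [0.0, 0.3, 0.2]
width: -0.2
gripper_force: 0.0
```

```bash
python3 -c "
from plan import *
import cv2
from h import proj
p,R,s=state();print(p,s['force'],s['clock'])
pic=ctrl.get_image('scene')
for a in (160,165,170,175,180):
    a_=np.radians(a);print(a,[((proj(pic,[W(-70*np.cos(a_),75+70*np.sin(a_),y)])[0]+.5-[270,180])*10).round(0) for y in (-35,35)])
b=pic['img'][180:240,270:330];cv2.imwrite('pics/s8.png',cv2.resize(b[:,:,::-1],None,fx=10,fy=10,interpolation=cv2.INTER_CUBIC))
"
```

```text
[625.08543348 165.03876416  48.38102035] [0.03729771 0.32882142 0.21968143] 14.15
160 [array([126., 216.]), array([322., 247.])]
165 [array([125., 232.]), array([321., 263.])]
170 [array([123., 247.]), array([319., 278.])]
175 [array([123., 262.]), array([318., 293.])]
180 [array([122., 275.]), array([317., 306.])]
```

View pics/s8.png

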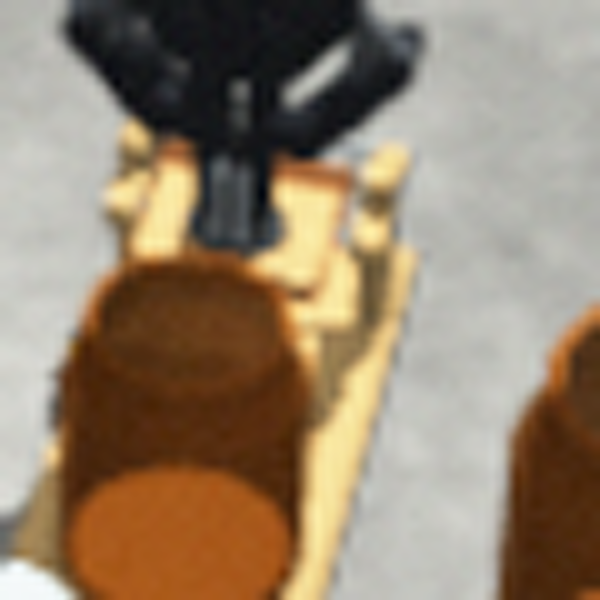

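The crop shows the marker's right free corner at about (315,295) px, which is roughly 176°. I'll ease down a little further while watching force.

Request:
step_arm --series '[[[0,0,0,0,0,0.005,1],[0,0,0,0,0,0,1]]]'

```text
clock: 14.4
eef_pos: [625.1, 165.1, 47.7]
tool_rot: [3.141, -0.0, 3.087]
force: [-0.1, 0.4, -0.0]
width: -0.6
gripper_force: 0.0
```

Request:
step_arm --series '[[[0,0,0,0,0,0.005,1],[0,0,0,0,0,0,1]]]'

```text
clock: 14.6
eef_pos: [625.1, 165.1, 47.3]
tool_rot: [3.141, 0.0, 3.087]
force: [-0.1, -1.1, 4.0]
width: 0.2
gripper_force: 1.7
```

The force rise to 4 N means the marker is at its stop. I'll retract straight up, then back.

Request:
step_arm --series '[[[0,0,0,0,0,-0.1,1],[0,0,0,0,0,-0.25,1],[0,0,0,0,0,-0.3,1],[0,0,0,0,0,-0.3,1],[0,0,0,0.2,0,-0.2,1],[0,0,0,0.3,0,0,1],[0,0,0,0.3,0,0,1],[0,0,0,0,0,0,1],[0,0,0,0,0,0,1],[0,0,0,0,0,0,1]]]'

```text
clock: 15.6
eef_pos: [506.7, 171.6, 220.2]
tool_rot: [3.14, 0.002, 3.086]
force: [0.6, 0.7, -0.2]
width: 0.3
gripper_force: 0.0
```

```bash
python3 -c "
from plan import *
import cv2
p,R,s=state();print(p,s['force'],s['clock'])
pic=ctrl.get_image('scene')
b=pic['img'][160:240,230:337];cv2.imwrite('pics/s9.png',cv2.resize(b[:,:,::-1],None,fx=7,fy=7,interpolation=cv2.INTER_CUBIC))
"
```

```text
[506.71624175 171.59369211 220.21052713] [ 0.58026399  0.66202683 -0.20777992] 15.6
```

View pics/s9.png

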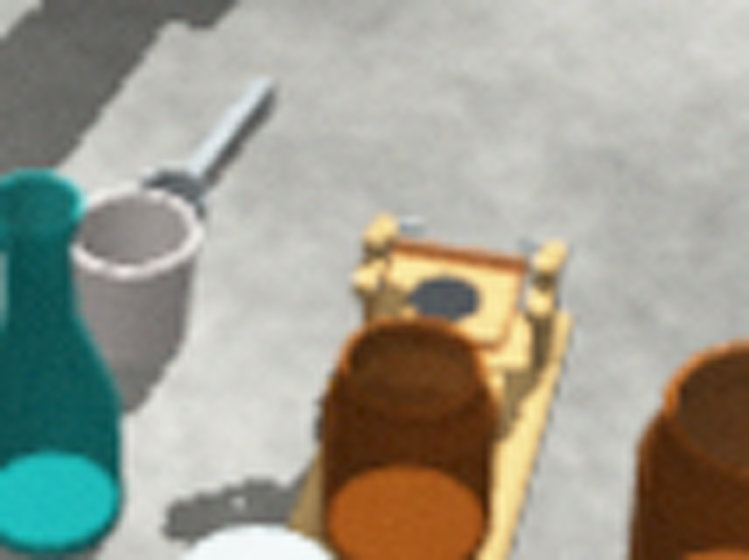

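The marker lies flat on the jar's side with the disc up, at crop (445,298). The jar, cup and scoop look unmoved, and the arm is clear.

```bash
python3 -c "
from cell import ctrl
print(ctrl.finish_job())"
```

```text
the job is handed in; nothing more can be done
None
```

I pushed the amber jar's marker all the way over. In the last picture it lies flat on the jar's side with the disc up, and the nearby things look undisturbed; the job is handed in, but the judge returned no verdict.

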